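# Seat the slide carrier in the stage corner and close the clip

## Task

Without ever lifting it, push the aluminium slide carrier along the black stage with the fingertips until it sits flush against both fences in their corner, then push the red clip arm round until it is fully closed in front of the carrier. Leave the bottles, vials, objective, dish and slide box standing where they are.

Things in the scene. Friction and masses are not known exactly. Their poses are not given: they have to be found in the camera images.
- stage: black stage plate fixed to the bench, 270 (x) x 360 (y) x 14 mm thick; place and yaw (within 0.3 rad) vary. Origin: centre of its underside, on the bench; its x axis points away from the robot to the back fence, y to the side fence, z up. Thin yellow lines on it show the near and right edges of the carrier's seat
- corner (a point): inside corner where the faces of the two fences meet, at the stage's top surface (14 mm above the bench), at stage x = +115 mm, y = +145 mm
- back_fence (a point): middle of the foot of the back fence's inner face: aluminium bar 20 mm thick, 16 mm above the stage's top; the face is at stage x = +115 mm and runs from stage y = -125 to +165 mm
- side_fence (a point): middle of the foot of the side fence's inner face: aluminium bar 20 mm thick, 16 mm above the stage's top; the face is at stage y = +145 mm and runs from stage x = +25 to +115 mm
- carrier: loose aluminium slide carrier: flat block 88 (x) x 128 (y) x 16 mm tall, four glass slides on top, about 0.25 kg, lying on the stage up to 0.3 rad askew. Origin: centre of its underside; x across its short side, y along its long side, z up. Seated, a long edge lies on the back fence and a short edge on the side fence: its centre is at stage x = +71 mm, y = +81 mm
- clip (a joint): hinge of the red clip arm, upright axis, rad: 0 = fully closed (a stop; the arm points along stage -y, its nose 3 mm clear of the seated carrier), 1.1 to 1.6 at the start, growing as the arm swings to the robot (at 1.57 it points along stage -x). Stays where it is left; about 0.5 N at the post moves it. Arm 85 mm long, 10 mm wide, top 13 mm above the stage; a nose near its end reaches 28 mm from its centre line
- clip_pivot (a point): hinge axis of the clip arm at the stage's top surface, stage x = -4 mm, y = +135 mm; the steel hinge pin is 16 mm in diameter and rises 18 mm above the stage
- clip_post (a point): centre of the top of the clip's red post, a round pin 14 mm in diameter that stands on the arm 75 mm from the hinge axis; its top is 46 mm above the stage
- oil_bottle: small amber immersion-oil bottle with black cap, 28 mm dia, 55 mm tall, standing on the stage's near right corner. Bystander. Origin: centre of its underside
- vial_a: clear vial with blue cap, 26 mm dia, 55 mm tall, on the bench beside the stage. Bystander. Origin: centre of its underside
- vial_b: clear vial with orange cap, 26 mm dia, 55 mm tall, on the bench beside the stage. Bystander. Origin: centre of its underside
- objective: spare steel microscope objective, 30 mm dia, 46 mm tall, on the bench beside the stage. Bystander. Origin: centre of its underside
- petri: clear shallow dish, 90 mm dia, 15 mm tall, on the bench to the right of the stage. Bystander. Origin: centre of its underside
- slide_box: closed blue slide box 85 x 100 x 32 mm, on the bench beyond the back fence. Bystander. Origin: centre of its underside
- stain_bottle: clear stain bottle with blue cap, 52 mm dia, 105 mm tall, on the bench beyond the back fence. Bystander. Origin: centre of its underside
Mind the look-alikes: they are no part of the job. What is shaped like the carrier but blue or green is not meant.

How it is judged:
By the outcome, as a careful person would: the job done as asked, in the order asked, and still so for the second after the job is handed in, with the robot touching nothing.
It also fails if it takes over 70 s, if anything falls off the work surface, if the arm or the gripper's body presses on something with over 40 N, if the wrist force passes 120 N, or if a joint passes its speed limit or range.

## Robot

A 6-joint arm with a two-finger parallel gripper is mounted at the origin on the work surface. World frame = base frame: x ahead of the robot, y to its left, z up, the work surface at z = 0. Lengths are in m, angles in rad, forces in N, time in s.
With the tool pointing down it reaches from about 0.35 to 0.85 m from the base axis. Payload 8.1 kg.
Tool frame: the origin (TCP) lies on the centre line of the jaws, within the pads' length; the fingertips stand 11 mm ahead of it and the grasp point (between the pads) lies 8 mm behind it; z points along the fingers, y is the line along which they close (so a half turn about z gives the same grasp; the last joint's range is limited). The gripper opens to 85 mm and grips with 20 to 120 N. Pads are 22 mm wide; open, the fingers measure 114 mm over their backs; the gripper's body (76 mm by 85 mm) begins 54 mm behind the grasp point. The pads swing forward as they close: fully open they stand 13 mm farther back than shut.
Start: joints at [-0.085, 0.13, 1.488, -0, 1.523, -0.085], TCP at [0.6, 0, 0.242] pointing down, gripper open.
Joint ranges: [-2.96, 2.96], [-0.89, 2.26], [0.02, 2.5], [-1.34, 4.48], [0, 2.73], [-2.66, 2.66]. Speed limits (rad/s): [2.39, 2.39, 2.79, 3.14, 3.14, 3.14].

## Interface

Orientations are given as a unit quaternion [x, y, z, w].
In Python, from station import bot gives the robot as it stands.
- The arm moves only by the tool arm_command, never from a script. Its arguments are lists of equal length, an entry for each row: "translation": the shift along the tool's x, y, z each as a share of 0.12 m, from -1 to 1, a list of three; "dr": the turn, a rotation vector about the tool's x, y, z each as a share of 180 degrees, from -1 to 1, a list of three; "jaw": the opening, from -1 (shut) to 1 (fully open). In form: {"translation": [[tx, ty, tz], ...], "dr": [[rx, ry, rz], ...], "jaw": [jaw, ...]}. A call has exactly 8 rows; each row is the pose to reach, as a shift and turn from the pose commanded when the call began, along the tool's axes at that moment, turning the shorter way round; what a row does not reach only later rows make up. A row lasts 1/10 s, in which the tool goes at most 50 mm and 8.59 degrees, less where a joint would pass 70% of its speed; a pose out of reach is approached as far as the arm can. A call with a number of a shift or a turn outside -1 to 1 is refused whole. A call with a gripper value outside its range is refused whole. The fingers move at their own pace and stop on an object; "newtons" is the grip in N (left out, the last holds). Time passes only in rows, so rows that repeat a pose let the fingers close, or fill a call up. It gives the time, the measured TCP pose, the force, the opening and the grip force at its end, in the units of the state.
- bot.sense(): the state, without advancing time (a new reading comes with each control period).
- bot.grab_frame(name): name is "scene" or "side" or "wrist"; returns the picture (400x640x3 uint8, red, green, blue); there is no depth.
- bot.camera_model(name): a dict with "vfov" (degrees; the focal length in pixels is half the picture's height over the tangent of half this angle, whatever the lens; pixels are square), "cx", "cy" (the principal point, pixels), "rvec" (rotation vector, rad) and "tvec" (3), from world to camera coordinates, as OpenCV has them; the wrist camera has in their place "tool_from_camera" (4x4, takes a point from camera to tool coordinates, whose origin is the TCP and whose axes are the flange's). Camera axes: x right, y down, z forward; pixel columns grow to the right and rows downward; lengths in m; the calibration is good to about 2 mm. A picture is of the moment at which its call begins: read the wrist's pose just before it. camera_model takes no time and is no camera call.
- bot.close_job(): hands the job in; it is judged then, once.
The state is a dict: "time": time; "joint_positions": joint angles; "joint_velocities": joint speeds; "effort": joint torques, N m; "tool_pos": TCP position; "eef_rot": TCP orientation; "ft_force": force on the tool from outside, world axes, zero at the start; "moment": the same for the moment, N m; "grip_width": opening from 0.0 (shut) to 1.0 (fully open); "gripper_force": force on a finger pad.
Only numpy, scipy, OpenCV 4.12 (cv2) and the standard library are available. Lean on these libraries where they do the work, as an engineer would, in place of code of your own. Each camera call takes 0.05 s, during which the arm holds its last target. There are 200 camera calls.

## Working session

There is one attempt and no reset: what is moved stays moved. The work goes in short steps, Python scripts to look and compute and a tool call to move; the robot and the scene stay as the last step left them, time stands still between calls to the robot, and variables do not carry over. Pictures are saved under pics/ and viewed, at most 11 in all, crops included, and the job is handed in when it is done.

Besides the shell and the picture viewer there is one more tool, called after ">>>" by a JSON object that holds its "api" and its "payload", one argument or row to a line. arm_command: Moves the arm, as the interface text tells. Shift numbers are shares of 0.12 m and turn numbers shares of 180 degrees, none past 1 either way. Its arguments: {"type":"object","properties":{"translation":{"type":"array"},"dr":{"type":"array"},"jaw":{"type":"array"},"newtons":{"type":"number"}},"required":["translation","dr","jaw"]}

```bash
mkdir -p pics; ls; python3 - <<'E'
from station import bot
import cv2
s=bot.sense();print(s)
for n in("scene","side","wrist"):
    cv2.imwrite(f"pics/{n}0.png",bot.grab_frame(n)[:,:,::-1]);print(n,bot.camera_model(n))
E
```

```text
pics
{'time': 0.0, 'joint_positions': array([-8.53967443e-02,  1.31159368e-01,  1.48928324e+00,  2.22764243e-07,
        1.52297110e+00, -8.53865506e-02]), 'joint_velocities': array([ 0.00122653, -0.00033394,  0.0007069 , -0.0011982 , -0.00150499,
       -0.00057906]), 'effort': array([-1.90700346e-03, -5.69404185e+01, -5.00557995e+01, -2.19391650e-04,
        1.44415747e-02,  7.24149572e-05]), 'tool_pos': array([5.99479574e-01, 6.89257988e-05, 2.41243293e-01]), 'eef_rot': array([ 7.07110096e-01,  7.07102880e-01, -5.86498513e-04, -6.96479049e-04]), 'ft_force': array([ 0.71813253, -0.33613813,  0.90492352]), 'moment': array([-0.00156622,  0.0390012 , -0.0457875 ]), 'gripper_force': 0.0, 'grip_width': 1.000497009745508}
scene {'vfov': 53.812599389471565, 'cx': 318.3379357883172, 'cy': 206.7888392084069, 'rvec': array([ 2.16668989,  0.91802866, -0.39265426]), 'tvec': array([-0.40915517, -0.18808068,  1.26830716])}
side {'vfov': 55.12815712823678, 'cx': 313.3921369194586, 'cy': 199.66813098133002, 'rvec': array([ 0.86752335, -2.66075476,  0.9350946 ]), 'tvec': array([0.46224327, 0.28807646, 0.94432197])}
wrist {'vfov': 64.18381102000762, 'cx': 325.74628964920134, 'cy': 201.97721489612044, 'tool_from_camera': array([[ 5.27202933e-04, -9.47774194e-01, -3.18941687e-01,
         8.15945294e-02],
       [ 9.99999707e-01,  6.76796624e-04, -3.58208416e-04,
         1.51462773e-03],
       [ 5.55359350e-04, -3.18941404e-01,  9.47774273e-01,
        -1.31185482e-01],
       [ 0.00000000e+00,  0.00000000e+00,  0.00000000e+00,
         1.00000000e+00]])}
```

View pics/scene0.png

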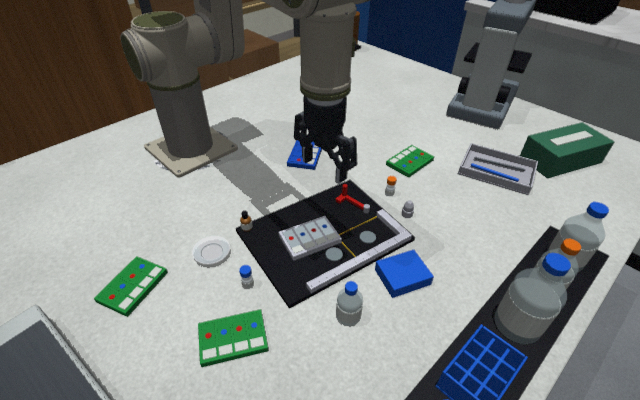

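View pics/wrist0.png

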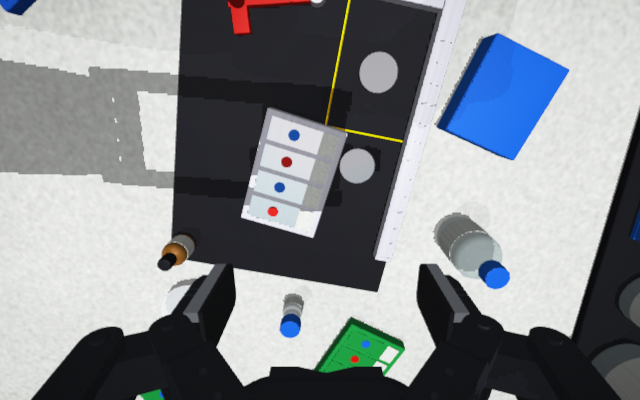

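The scene picture shows the aluminium carrier at (310,237). The look-alikes are green carriers at (131,285), (233,337) and (410,160), and a blue one at (305,155). In the wrist view the aluminium carrier is at (293,172) on the black stage, the yellow seat lines meet at about (327,125), and the red clip is at the top, around (240,10). I choose the aluminium one and check it in a close crop.

```bash
cat > h.py <<'E'
import numpy as np,cv2
from scipy.spatial.transform import Rotation as R
from station import bot
def cam(n,s=None):
    m=bot.camera_model(n);f=200/np.tan(np.radians(m['vfov']/2))
    K=np.array([[f,0,m['cx']],[0,f,m['cy']],[0,0,1]])
    if n=='wrist':
        T=np.eye(4);T[:3,:3]=R.from_quat(s['eef_rot']).as_matrix();T[:3,3]=s['tool_pos']
        C=T@m['tool_from_camera'];return K,C[:3,:3],C[:3,3]
    r=R.from_rotvec(m['rvec']).as_matrix();return K,r.T,-r.T@m['tvec']
def ray(c,p,z):
    K,Rm,o=c;d=Rm@np.linalg.inv(K)@np.array([p[0],p[1],1.]);return (o+d*(z-o[2])/d[2])[:2]
def proj(c,P):
    K,Rm,o=c;q=K@(Rm.T@(np.array(P)-o));return q[:2]/q[2]
def stage(xy0,yaw):  # stage->world
    c,s=np.cos(yaw),np.sin(yaw);M=np.array([[c,-s],[s,c]])
    return lambda p:np.array(xy0)+M@np.array(p)
E
python3 - <<'E'
from h import *
s=bot.sense();c=cam('wrist',s)
im=cv2.imread('pics/wrist0.png');hsv=cv2.cvtColor(im,cv2.COLOR_BGR2HSV)
m=cv2.inRange(hsv,(22,120,90),(35,255,255));ys,xs=np.nonzero(m)
pts=np.array([ray(c,p,.014) for p in zip(xs,ys)]);print(len(pts))
px=np.c_[xs,ys]
def fit(P):
    v=cv2.fitLine(P.astype(np.float32),cv2.DIST_HUBER,0,1e-4,1e-4).ravel();return v[2:],v[:2]
A=pts[(ys<118)&(xs>320)&(xs<360)];B=pts[(ys>124)&(xs>340)&(xs<410)]
(a,da),(b,db)=fit(A),fit(B)
t=np.linalg.solve(np.c_[da,-db],b-a);X=a+t[0]*da
print('yellow X',X,da,db,np.degrees(np.arctan2(db[1],db[0])),np.degrees(np.arctan2(-da[0],da[1])))
cv2.imwrite('pics/crop0.png',cv2.resize(im[0:300,165:455],None,fx=2.0,fy=2.0,interpolation=cv2.INTER_CUBIC))
cs=cam('scene');cd=cam('side')
for y in (np.arctan2(db[1],db[0]),):
    y=y if abs(y)<1 else y-np.sign(y)*np.pi
    c_,s_=np.cos(y),np.sin(y);M=np.array([[c_,-s_],[s_,c_]])
    o=X-M@[.027,.017];print('stage',o,y)
    w=stage(o,y)
    for p in [(-.135,-.18),(.135,-.18),(-.135,.18),(.135,.18)]:
        P=[*w(p),.014];print(p,w(p),proj(c,P).round(),proj(cs,P).round(),proj(cd,P).round())
for p in [(270,108),(347,130),(313,237),(242,216)]: print(ray(c,p,.03))
E
```

```text
571
yellow X [0.5998724  0.04947846] [0.19141565 0.9815091 ] [ 0.98167104 -0.19058329] -10.986826 -11.035412
stage [0.57012738 0.03793581] -0.1917563
(-0.135, -0.18) [ 0.40329679 -0.11303624] [169. 257.] [235. 228.] [382. 207.]
(0.135, -0.18) [ 0.66834797 -0.16449373] [377. 293.] [289. 306.] [319. 158.]
(-0.135, 0.18) [0.47190678 0.24036534] [184. -90.] [350. 179.] [290. 282.]
(0.135, 0.18) [0.73695796 0.18890785] [468. -23.] [416. 237.] [228. 219.]
[0.54308054 0.06862492]
[0.62299467 0.04643025]
[ 0.58567174 -0.07710952]
[ 0.50425025 -0.05074771]
```

View pics/crop0.png

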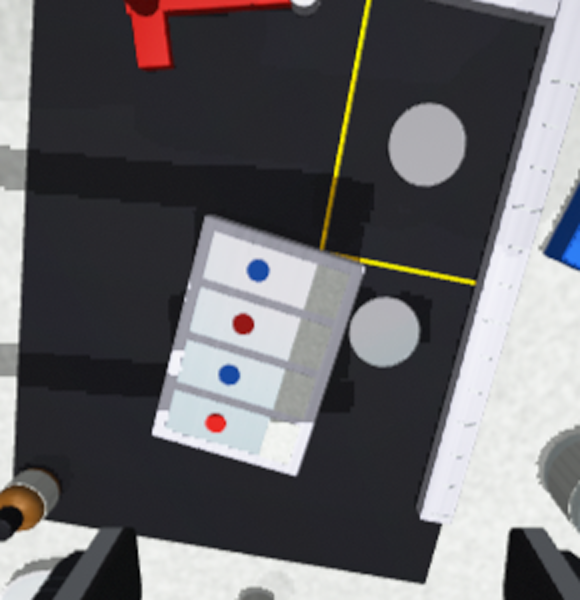

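View pics/side0.png

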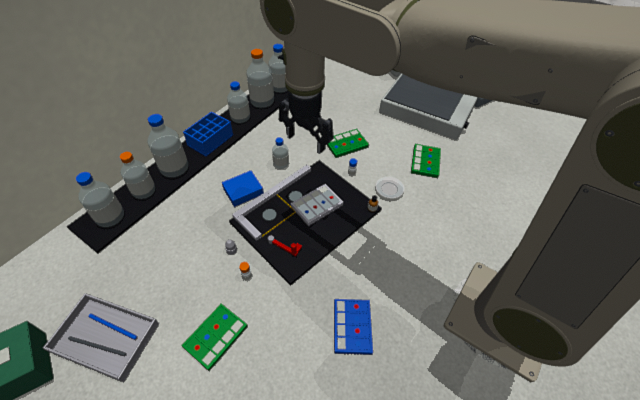

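The crop confirms the aluminium carrier with four slides, its top corners at wrist pixels (270,108), (347,130), (313,237) and (242,216). The clip is open with its post at about (237,2). The side view shows the same layout, with the oil bottle on the stage's near right corner. The projected stage corners match the pictures. In stage coordinates the carrier centre is near (2,-42) mm, yaw about -0.11. Plan: push +x with two open fingertips, then push +y, then close the clip.

```bash
cat >> h.py <<'E'
YAW=-.1918;W=stage((.5701,.0379),YAW)
def S(xy):
    c,s=np.cos(YAW),np.sin(YAW);return np.array([[c,s],[-s,c]])@(np.array(xy)-[.5701,.0379])
def go(sx,sy,z,psi,s=None):
    """shares from the present pose to stage (sx,sy), height z, tool x at stage angle psi deg"""
    s=s or bot.sense();A=R.from_quat(s['eef_rot']);a=np.radians(psi)+YAW
    x=np.array([np.cos(a),np.sin(a),0]);zz=np.array([0,0,-1.]);B=np.c_[x,np.cross(zz,x),zz]
    t=A.inv().apply(np.array([*W((sx,sy)),z])-s['tool_pos'])/.12
    d=(A.inv()*R.from_matrix(B)).as_rotvec()/np.pi
    print('trans',t.round(3),'dr',d.round(4))
E
python3 - <<'E'
from h import *
go(-.095,-.043,.12,0)
print(S(ray(cam('scene'),(390,190),.01)),S(ray(cam('scene'),(408,212),.01)),S(ray(cam('scene'),(246,226),.02)))
E
```

```text
trans [ 0.114 -1.09   1.014] dr [-4.000e-04  4.000e-04  5.611e-01]
[-0.03893341  0.24747863] [0.05532705 0.2284328 ] [-0.12052981 -0.15633111]
```

>>> {"api": "arm_command", "payload": {
  "translation": [
    [0.11, -1, 0.8],
    [0.11, -1, 0.8],
    [0.11, -1, 0.8],
    [0.11, -1, 0.8],
    [0.11, -1, 0.8],
    [0.11, -1, 0.8],
    [0.11, -1, 0.8],
    [0.11, -1, 0.8]
  ],
  "dr": [
    [0, 0, 0.56],
    [0, 0, 0.56],
    [0, 0, 0.56],
    [0, 0, 0.56],
    [0, 0, 0.56],
    [0, 0, 0.56],
    [0, 0, 0.56],
    [0, 0, 0.56]
  ],
  "jaw": [1, 1, 1, 1, 1, 1, 1, 1]
}}

```text
time: 0.95
tool_pos: [0.4797, 0.0132, 0.1461]
eef_rot: [0.983, 0.181, -0.0, -0.0]
ft_force: [-0.5, 0.8, -1.1]
grip_width: 1.0
gripper_force: 0.0
```

```bash
python3 - <<'E'
from h import *
s=bot.sense();print(s['tool_pos'],S(s['tool_pos'][:2]))
go(-.095,-.043,.08,0);go(-.095,-.043,.03,0)
E
```

```text
[0.47973474 0.01324453 0.14605002] [-0.08400822 -0.04142934]
trans [-0.084 -0.037  0.55 ] dr [-0.000e+00  1.000e-04  1.771e-01]
trans [-0.084 -0.037  0.967] dr [-0.000e+00  1.000e-04  1.771e-01]
```

>>> {"api": "arm_command", "payload": {
  "translation": [
    [-0.08, -0.04, 0.2],
    [-0.08, -0.04, 0.3],
    [-0.08, -0.04, 0.4],
    [-0.08, -0.04, 0.5],
    [-0.08, -0.04, 0.6],
    [-0.08, -0.04, 0.75],
    [-0.08, -0.04, 0.85],
    [-0.08, -0.04, 0.85]
  ],
  "dr": [
    [0, 0, 0.177],
    [0, 0, 0.177],
    [0, 0, 0.177],
    [0, 0, 0.177],
    [0, 0, 0.177],
    [0, 0, 0.177],
    [0, 0, 0.177],
    [0, 0, 0.177]
  ],
  "jaw": [1, 1, 1, 1, 1, 1, 1, 1]
}}

```text
time: 1.75
tool_pos: [0.4675, 0.0143, 0.0421]
eef_rot: [0.996, -0.092, -0.002, 0.0]
ft_force: [-0.3, 0.4, -0.8]
grip_width: 1.005
gripper_force: 0.0
```

```bash
python3 - <<'E'
from h import *
s=bot.sense();print(s['tool_pos'],S(s['tool_pos'][:2]),s['ft_force'])
a=bot.grab_frame('wrist');b=bot.grab_frame('side')[140:290,210:410]
cv2.imwrite('pics/w1.png',np.hstack([cv2.resize(a,(384,240)),cv2.resize(b,(320,240))])[:,:,::-1])
go(-.095,-.043,.02,0)
E
```

```text
[0.46749706 0.01434449 0.04213162] [-0.09623118 -0.04268238] [-0.31642448  0.41164333 -0.83661759]
trans [-0.004  0.004  0.202] dr [0.     0.0002 0.0024]
```

View pics/w1.png

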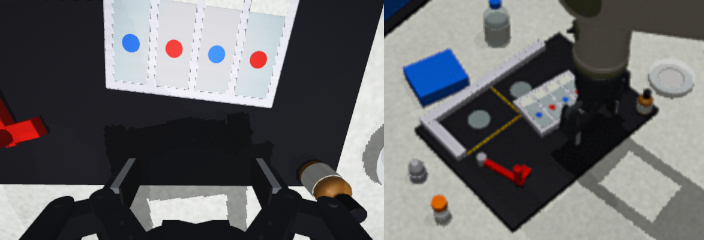

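The wrist picture shows the carrier square ahead of both open fingers and the oil bottle just clear to the right, at (325,180). I go down slowly and watch the force.

>>> {"api": "arm_command", "payload": {
  "translation": [
    [0, 0, 0.05],
    [0, 0, 0.08],
    [0, 0, 0.1],
    [0, 0, 0.11],
    [0, 0, 0.12],
    [0, 0, 0.13],
    [0, 0, 0.14],
    [0, 0, 0.14]
  ],
  "dr": [
    [0, 0, 0],
    [0, 0, 0],
    [0, 0, 0],
    [0, 0, 0],
    [0, 0, 0],
    [0, 0, 0],
    [0, 0, 0],
    [0, 0, 0]
  ],
  "jaw": [1, 1, 1, 1, 1, 1, 1, 1]
}}

```text
time: 2.65
tool_pos: [0.4692, 0.0142, 0.0273]
eef_rot: [0.996, -0.093, -0.0, -0.0]
ft_force: [-0.2, -0.4, 0.2]
grip_width: 0.997
gripper_force: 0.0
```

>>> {"api": "arm_command", "payload": {
  "translation": [
    [0, 0, 0.01],
    [0, 0, 0.02],
    [0, 0, 0.03],
    [0, 0, 0.04],
    [0, 0, 0.05],
    [0, 0, 0.06],
    [0, 0, 0.06],
    [0, 0, 0.06]
  ],
  "dr": [
    [0, 0, 0],
    [0, 0, 0],
    [0, 0, 0],
    [0, 0, 0],
    [0, 0, 0],
    [0, 0, 0],
    [0, 0, 0],
    [0, 0, 0]
  ],
  "jaw": [1, 1, 1, 1, 1, 1, 1, 1]
}}

```text
time: 3.45
tool_pos: [0.4693, 0.0142, 0.0203]
eef_rot: [0.996, -0.092, -0.0, -0.0]
ft_force: [0.1, 0.2, -1.1]
grip_width: 1.002
gripper_force: 0.0
```

>>> {"api": "arm_command", "payload": {
  "translation": [
    [0.1, 0, 0],
    [0.2, 0, 0],
    [0.27, 0, 0],
    [0.34, 0, 0],
    [0.41, 0, 0],
    [0.48, 0, 0],
    [0.55, 0, 0],
    [0.6, 0, 0]
  ],
  "dr": [
    [0, 0, 0],
    [0, 0, 0],
    [0, 0, 0],
    [0, 0, 0],
    [0, 0, 0],
    [0, 0, 0],
    [0, 0, 0],
    [0, 0, 0]
  ],
  "jaw": [1, 1, 1, 1, 1, 1, 1, 1]
}}

```text
time: 4.25
tool_pos: [0.5408, 0.0009, 0.0202]
eef_rot: [0.996, -0.092, 0.0, -0.0]
ft_force: [-1.4, 0.4, 0.3]
grip_width: 1.001
gripper_force: 1.0
```

```bash
python3 - <<'E'
from h import *
s=bot.sense();print(s['tool_pos'],S(s['tool_pos'][:2]),s['ft_force'])
cv2.imwrite('pics/w2.png',bot.grab_frame('wrist')[:,:,::-1])
go(.016,-.043,.02,0)
E
```

```text
[0.54079683 0.00088518 0.02015176] [-0.02170984 -0.04192202] [-1.4097975   0.44654846  0.3444472 ]
trans [0.307 0.011 0.004] dr [-0.0001 -0.0004  0.002 ]
```

View pics/w2.png

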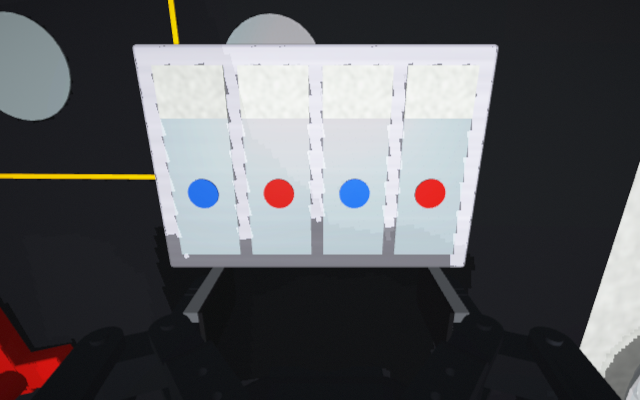

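The carrier is now square on both fingertips. Its near edge is at row 265, and its far edge at row 45 runs parallel to the stage. I push on to the back fence.

>>> {"api": "arm_command", "payload": {
  "translation": [
    [0.06, 0, 0],
    [0.12, 0, 0],
    [0.18, 0, 0],
    [0.23, 0, 0],
    [0.27, 0, 0],
    [0.29, 0, 0],
    [0.31, 0, 0],
    [0.32, 0, 0]
  ],
  "dr": [
    [0, 0, 0],
    [0, 0, 0],
    [0, 0, 0],
    [0, 0, 0],
    [0, 0, 0],
    [0, 0, 0],
    [0, 0, 0],
    [0, 0, 0]
  ],
  "jaw": [1, 1, 1, 1, 1, 1, 1, 1]
}}

```text
time: 5.1
tool_pos: [0.5763, -0.0057, 0.0201]
eef_rot: [0.996, -0.093, -0.002, -0.0]
ft_force: [-14.4, 1.8, 11.1]
grip_width: 1.006
gripper_force: 7.4
```

>>> {"api": "arm_command", "payload": {
  "translation": [
    [-0.05, 0, 0],
    [-0.15, 0, 0],
    [-0.25, 0, -0.2],
    [-0.25, 0, -0.5],
    [-0.25, 0, -0.8],
    [-0.25, 0, -0.8],
    [-0.25, 0, -0.8],
    [-0.25, 0, -0.8]
  ],
  "dr": [
    [0, 0, 0],
    [0, 0, 0],
    [0, 0, 0],
    [0, 0, 0],
    [0, 0, 0],
    [0, 0, 0],
    [0, 0, 0],
    [0, 0, 0]
  ],
  "jaw": [1, 1, 1, 0.5, 0, -0.3, -0.3, -0.3]
}}

```text
time: 5.9
tool_pos: [0.5477, -0.0005, 0.1153]
eef_rot: [0.996, -0.092, -0.0, 0.0]
ft_force: [-0.4, -0.1, -0.6]
grip_width: 0.346
gripper_force: 0.0
```

```bash
python3 - <<'E'
from h import *
s=bot.sense();print(s['tool_pos'],S(s['tool_pos'][:2]),s['ft_force'],s['grip_width'])
im=bot.grab_frame('wrist');cv2.imwrite('pics/w3.png',im[:,:,::-1]);c=cam('wrist',s)
g=cv2.inRange(im,(130,130,130),(255,255,255))
n,l,st,ce=cv2.connectedComponentsWithStats(g)
for i in range(1,n):
    if st[i][4]>1500: print(st[i],S(ray(c,ce[i],.03)))
go(.066,-.150,.12,90)
E
```

```text
[ 5.47746071e-01 -5.34496446e-04  1.15311444e-01] [-0.0146174  -0.04199096] [-0.44884303 -0.12568609 -0.6000443 ] 0.34586714655219863
[    0     0   467   400 55670] [0.03623197 0.04296796]
[  480     0   160   400 44729] [-0.00987849 -0.22127014]
[ 119   60   58   60 2701] [0.07119912 0.07255267]
[ 282  334   88   39 2967] [-0.13807934 -0.04279294]
trans [ 0.669  0.904 -0.045] dr [-0.0005  0.0006 -0.4979]
```

View pics/w3.png

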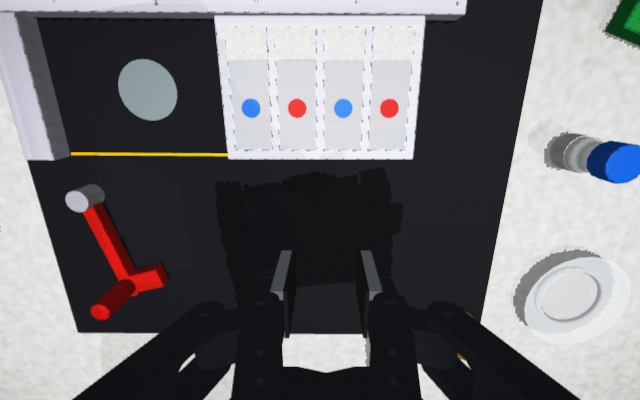

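>>> {"api": "arm_command", "payload": {
  "translation": [
    [0.67, 0.9, -0.05],
    [0.67, 0.9, -0.05],
    [0.67, 0.9, -0.05],
    [0.67, 0.9, -0.05],
    [0.67, 0.9, -0.05],
    [0.67, 0.9, -0.05],
    [0.67, 0.9, -0.05],
    [0.67, 0.9, -0.05]
  ],
  "dr": [
    [0, 0, -0.5],
    [0, 0, -0.5],
    [0, 0, -0.5],
    [0, 0, -0.5],
    [0, 0, -0.5],
    [0, 0, -0.5],
    [0, 0, -0.5],
    [0, 0, -0.5]
  ],
  "jaw": [-0.3, -0.3, -0.3, -0.3, -0.3, -0.3, -0.3, -0.3]
}}

```text
time: 6.75
tool_pos: [0.6065, -0.1214, 0.1202]
eef_rot: [0.873, 0.487, -0.001, -0.001]
ft_force: [0.9, -0.0, -0.3]
grip_width: 0.345
gripper_force: 0.0
```

```bash
python3 - <<'E'
from h import *
s=bot.sense();print(s['tool_pos'],S(s['tool_pos'][:2]))
go(.066,-.140,.045,90)
im=cv2.imread('pics/w3.png');
q=dict(s);q['tool_pos']=np.array([.547746,-.000534,.115311]);q['eef_rot']=np.array([.996,-.092,0,0])/np.hypot(.996,.092)
c=cam('wrist',q)
print('carrier R',S(ray(c,(413,159),.03)),S(ray(c,(425,16),.03)),'L',S(ray(c,(228,159),.03)))
print('hinge',S(ray(c,(76,203),.032)),'post',S(ray(c,(101,313),.06)),S(ray(c,(124,280),.027)),'vial',S(ray(c,(560,152),.01)))
E
```

```text
[ 0.6064512  -0.12137415  0.12015954] [ 0.06604644 -0.149424  ]
trans [ 0.074 -0.026  0.626] dr [-1.00e-03  1.00e-04 -1.15e-01]
carrier R [ 0.02648989 -0.10291688] [ 0.11289539 -0.1018542 ] L [0.02545326 0.02384321]
hinge [-0.00662519  0.13408697] post [-0.07817047  0.11315592] [-0.07256911  0.11577965] vial [ 0.02880903 -0.21717767]
```

>>> {"api": "arm_command", "payload": {
  "translation": [
    [0.09, 0, 0.1],
    [0.09, 0, 0.2],
    [0.09, 0, 0.3],
    [0.09, 0, 0.4],
    [0.09, 0, 0.5],
    [0.09, 0, 0.6],
    [0.09, 0, 0.68],
    [0.09, 0, 0.72]
  ],
  "dr": [
    [0, 0, -0.115],
    [0, 0, -0.115],
    [0, 0, -0.115],
    [0, 0, -0.115],
    [0, 0, -0.115],
    [0, 0, -0.115],
    [0, 0, -0.115],
    [0, 0, -0.115]
  ],
  "jaw": [-0.3, -0.3, -0.3, -0.3, -0.3, -0.3, -0.3, -0.3]
}}

```text
time: 7.55
tool_pos: [0.6124, -0.1123, 0.0343]
eef_rot: [0.774, 0.634, -0.001, -0.001]
ft_force: [-0.6, 0.1, -0.4]
grip_width: 0.348
gripper_force: 0.0
```

```bash
python3 - <<'E'
from h import *
s=bot.sense();print(s['tool_pos'],S(s['tool_pos'][:2]),s['ft_force'])
go(.066,-.14,.029,90)
go(.066,.006,.029,90)
E
```

```text
[ 0.61243627 -0.11225631  0.03430734] [ 0.07018367 -0.13933245] [-0.60242633  0.13572189 -0.41055823]
trans [-0.006 -0.035  0.044] dr [-0.0006 -0.     -0.0022]
trans [ 1.211 -0.043  0.044] dr [-0.0006 -0.     -0.0022]
```

>>> {"api": "arm_command", "payload": {
  "translation": [
    [0, -0.035, 0.03],
    [0.1, -0.035, 0.045],
    [0.2, -0.035, 0.045],
    [0.3, -0.035, 0.045],
    [0.4, -0.035, 0.045],
    [0.5, -0.035, 0.045],
    [0.6, -0.035, 0.045],
    [0.7, -0.035, 0.045]
  ],
  "dr": [
    [0, 0, 0],
    [0, 0, 0],
    [0, 0, 0],
    [0, 0, 0],
    [0, 0, 0],
    [0, 0, 0],
    [0, 0, 0],
    [0, 0, 0]
  ],
  "jaw": [-0.3, -0.3, -0.3, -0.3, -0.3, -0.3, -0.3, -0.3]
}}

```text
time: 8.35
tool_pos: [0.6256, -0.0287, 0.0308]
eef_rot: [0.773, 0.634, -0.0, 0.0]
ft_force: [-4.4, -6.0, 2.5]
grip_width: 0.35
gripper_force: 3.0
```

```bash
python3 - <<'E'
from h import *
s=bot.sense();print(s['tool_pos'],S(s['tool_pos'][:2]),s['ft_force'])
cv2.imwrite('pics/w4.png',bot.grab_frame('wrist')[:,:,::-1])
go(.066,.006,.029,90)
E
```

```text
[ 0.62563136 -0.02869193  0.03084267] [ 0.06720723 -0.05478508] [-4.40579308 -5.95085083  2.46284732]
trans [ 0.489 -0.013  0.016] dr [ 0.0001 -0.0001 -0.0016]
```

View pics/w4.png

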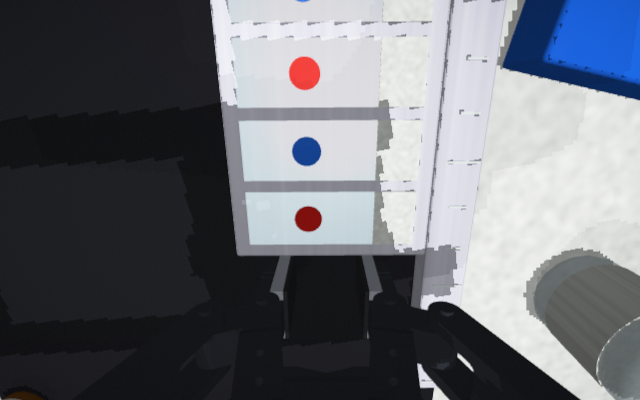

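The carrier slides along the back fence, its right edge at row 250 square to the fingers. I push on to the side fence.

>>> {"api": "arm_command", "payload": {
  "translation": [
    [0.08, -0.01, 0],
    [0.16, -0.01, 0],
    [0.24, -0.01, 0],
    [0.32, -0.01, 0],
    [0.38, -0.01, 0],
    [0.43, -0.01, 0],
    [0.46, -0.01, 0],
    [0.48, -0.01, 0]
  ],
  "dr": [
    [0, 0, 0],
    [0, 0, 0],
    [0, 0, 0],
    [0, 0, 0],
    [0, 0, 0],
    [0, 0, 0],
    [0, 0, 0],
    [0, 0, 0]
  ],
  "jaw": [-0.3, -0.3, -0.3, -0.3, -0.3, -0.3, -0.3, -0.3]
}}

```text
time: 9.2
tool_pos: [0.636, 0.0275, 0.0307]
eef_rot: [0.773, 0.634, 0.0, 0.0]
ft_force: [-1.0, -4.9, 4.9]
grip_width: 0.349
gripper_force: 2.8
```

```bash
python3 - <<'E'
from h import *
s=bot.sense();print(s['tool_pos'],S(s['tool_pos'][:2]),s['ft_force'])
go(.066,.006,.029,90)
E
```

```text
[0.63598347 0.02754724 0.0307339 ] [0.06664886 0.0023962 ] [-0.98239966 -4.86368825  4.90376296]
trans [ 0.03  -0.006  0.014] dr [ 0.0001  0.0001 -0.0019]
```

Not yet at the stop, so I creep further.

>>> {"api": "arm_command", "payload": {
  "translation": [
    [0.01, -0.01, 0],
    [0.02, -0.01, 0],
    [0.03, -0.01, 0],
    [0.035, -0.01, 0],
    [0.04, -0.01, 0],
    [0.045, -0.01, 0],
    [0.05, -0.01, 0],
    [0.05, -0.01, 0]
  ],
  "dr": [
    [0, 0, 0],
    [0, 0, 0],
    [0, 0, 0],
    [0, 0, 0],
    [0, 0, 0],
    [0, 0, 0],
    [0, 0, 0],
    [0, 0, 0]
  ],
  "jaw": [-0.3, -0.3, -0.3, -0.3, -0.3, -0.3, -0.3, -0.3]
}}

```text
time: 10.0
tool_pos: [0.6356, 0.0314, 0.0307]
eef_rot: [0.774, 0.634, -0.001, 0.001]
ft_force: [-2.1, -13.9, 6.1]
grip_width: 0.351
gripper_force: 6.8
```

>>> {"api": "arm_command", "payload": {
  "translation": [
    [-0.05, -0.01, 0],
    [-0.12, -0.01, 0],
    [-0.12, -0.01, -0.25],
    [-0.12, -0.01, -0.5],
    [-0.12, -0.01, -0.6],
    [0.3, -0.65, -0.6],
    [0.55, -0.65, -0.6],
    [0.55, -0.65, -0.6]
  ],
  "dr": [
    [0, 0, 0],
    [0, 0, 0],
    [0, 0, 0],
    [0, 0, 0],
    [0, 0, 0],
    [0, 0, 0],
    [0, 0, 0],
    [0, 0, 0]
  ],
  "jaw": [-0.3, -0.3, -0.3, -0.5, -1, -1, -1, -1]
}}

```text
time: 10.8
tool_pos: [0.5694, 0.1172, 0.1013]
eef_rot: [0.773, 0.635, -0.0, -0.002]
ft_force: [-0.0, -0.1, -0.2]
grip_width: -0.002
gripper_force: 0.0
```

```bash
python3 - <<'E'
from h import *
s=bot.sense();print(s['tool_pos'],S(s['tool_pos'][:2]),s['grip_width'])
go(-.012,.072,.035,90)
im=bot.grab_frame('scene')[160:320,230:430];cv2.imwrite('pics/s5.png',cv2.resize(im,(800,600),interpolation=cv2.INTER_CUBIC)[:,:,::-1])
E
```

```text
[0.56943824 0.1172239  0.10125506] [-0.01577083  0.07774317] -0.0018029056458539027
trans [-0.048  0.033  0.552] dr [-0.0009 -0.0004 -0.0012]
```

View pics/s5.png

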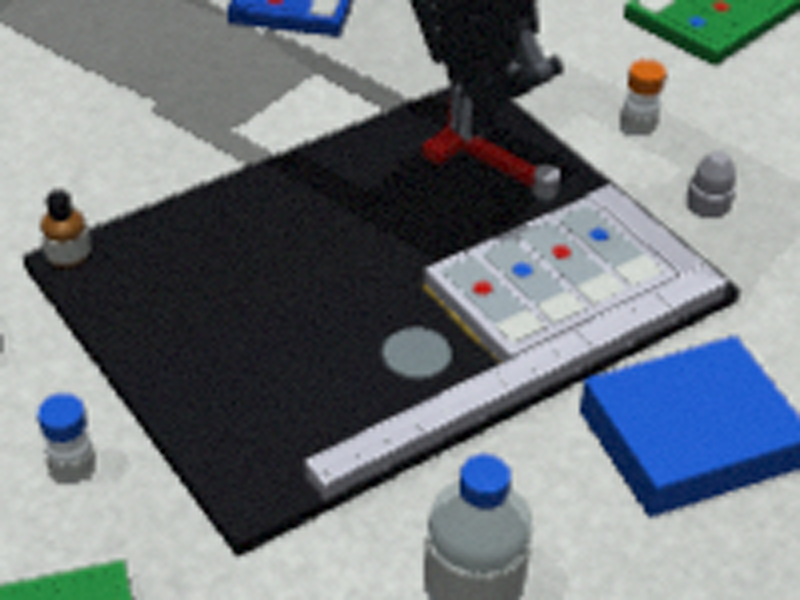

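The carrier sits in the corner at crop pixel (560,270), with the yellow line showing just along its right edge. I finish with a gentle press on its near edge with the jaws shut.

>>> {"api": "arm_command", "payload": {
  "translation": [
    [-0.05, 0, 0.15],
    [-0.05, 0, 0.35],
    [-0.05, 0, 0.55],
    [-0.05, 0.06, 0.57],
    [-0.05, 0.12, 0.57],
    [-0.05, 0.17, 0.57],
    [-0.05, 0.21, 0.57],
    [-0.05, 0.23, 0.57]
  ],
  "dr": [
    [0, 0, 0],
    [0, 0, 0],
    [0, 0, 0],
    [0, 0, 0],
    [0, 0, 0],
    [0, 0, 0],
    [0, 0, 0],
    [0, 0, 0]
  ],
  "jaw": [-1, -1, -1, -1, -1, -1, -1, -1]
}}

```text
time: 11.65
tool_pos: [0.5998, 0.1022, 0.0355]
eef_rot: [0.774, 0.634, 0.001, 0.001]
ft_force: [0.1, -0.1, 0.1]
grip_width: -0.005
gripper_force: 0.0
```

>>> {"api": "arm_command", "payload": {
  "translation": [
    [0, 0.015, 0],
    [0, 0.03, 0],
    [0, 0.04, 0],
    [0, 0.05, 0],
    [0, 0.055, 0],
    [0, 0.06, 0],
    [0, 0.065, 0],
    [0, 0.065, 0]
  ],
  "dr": [
    [0, 0, 0],
    [0, 0, 0],
    [0, 0, 0],
    [0, 0, 0],
    [0, 0, 0],
    [0, 0, 0],
    [0, 0, 0],
    [0, 0, 0]
  ],
  "jaw": [-1, -1, -1, -1, -1, -1, -1, -1]
}}

```text
time: 12.45
tool_pos: [0.602, 0.1017, 0.0345]
eef_rot: [0.773, 0.634, -0.003, -0.003]
ft_force: [-22.5, 1.7, 21.3]
grip_width: -0.003
gripper_force: 13.5
```

>>> {"api": "arm_command", "payload": {
  "translation": [
    [0, -0.06, 0],
    [0, -0.12, 0],
    [0, -0.12, -0.2],
    [0, -0.12, -0.5],
    [0, -0.12, -0.6],
    [0, -0.12, -0.6],
    [0, -0.12, -0.6],
    [0, -0.12, -0.6]
  ],
  "dr": [
    [0, 0, 0],
    [0, 0, 0],
    [0, 0, 0],
    [0, 0, 0],
    [0, 0, 0],
    [0, 0, 0],
    [0, 0, 0],
    [0, 0, 0]
  ],
  "jaw": [-1, -1, -1, -1, -1, -1, -1, -1]
}}

```text
time: 13.25
tool_pos: [0.5903, 0.1035, 0.104]
eef_rot: [0.773, 0.634, -0.001, -0.001]
ft_force: [-0.2, -0.5, 0.3]
grip_width: 0.002
gripper_force: 0.0
```

```bash
python3 - <<'E'
from h import *
s=bot.sense();print(s['tool_pos'],S(s['tool_pos'][:2]),s['grip_width'])
go(-.0845,.147,.10,17)
E
```

```text
[0.59033058 0.1035472  0.10397131] [0.00734553 0.06829988] 0.0015941528623789657
trans [ 0.651 -0.769  0.035] dr [-0.0006  0.0008  0.4036]
```

>>> {"api": "arm_command", "payload": {
  "translation": [
    [0.65, -0.77, 0],
    [0.65, -0.77, 0],
    [0.65, -0.77, 0],
    [0.65, -0.77, 0],
    [0.65, -0.77, 0],
    [0.65, -0.77, 0],
    [0.65, -0.77, 0],
    [0.65, -0.77, 0]
  ],
  "dr": [
    [0, 0, 0.4],
    [0, 0, 0.4],
    [0, 0, 0.4],
    [0, 0, 0.4],
    [0, 0, 0.4],
    [0, 0, 0.4],
    [0, 0, 0.4],
    [0, 0, 0.4]
  ],
  "jaw": [-1, -1, -1, -1, -1, -1, -1, -1]
}}

```text
time: 14.05
tool_pos: [0.5152, 0.198, 0.1041]
eef_rot: [0.996, 0.087, -0.001, 0.0]
ft_force: [0.1, -0.1, 0.2]
grip_width: -0.001
gripper_force: 0.0
```

```bash
python3 - <<'E'
from h import *
s=bot.sense();print(s['tool_pos'],S(s['tool_pos'][:2]),s['grip_width'])
go(-.0845,.147,.051,17)
c=cam('side');cv2.imwrite('pics/s6.png',cv2.resize(bot.grab_frame('side')[190:310,210:370],(640,480),interpolation=cv2.INTER_CUBIC)[:,:,::-1])
E
```

```text
[0.51522412 0.19801901 0.10412234] [-0.08439249  0.14672207] -0.0009038104156469293
trans [ 0.001 -0.003  0.443] dr [0.0001 0.001  0.0221]
```

View pics/s6.png

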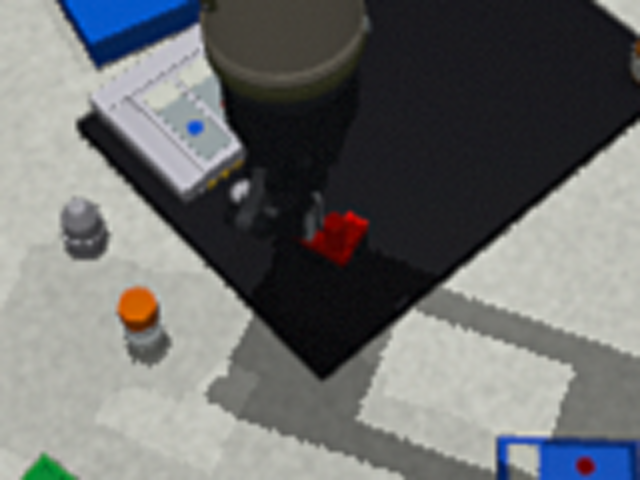

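The side view shows the shut fingers at crop (310,215), above and behind the red post at about (342,222). The objective and the orange vial are well clear on the left. I check the post position and work out the arc.

```bash
python3 - <<'E'
from h import *
print(S(ray(cam('side'),(295.5,245),.06)))
s=bot.sense();A=R.from_quat(s['eef_rot'])
for th,d in [(1.3,30),(1.3,20),(1.2,15),(1.1,15),(1.,15),(.9,15),(.8,15),(.7,15),(.6,15)]:
    go((-4-75*np.sin(th)-d*np.cos(th))/1e3,(135-75*np.cos(th)+d*np.sin(th))/1e3,.051,90-np.degrees(th),s)
E
```

```text
[-0.08383653  0.11320705]
trans [-0.007  0.023  0.443] dr [0.0001 0.0009 0.0272]
trans [-0.014  0.106  0.443] dr [0.0001 0.0009 0.0272]
trans [-0.032  0.209  0.443] dr [ 0.0001  0.0009 -0.0046]
trans [-0.041  0.272  0.443] dr [ 0.0001  0.0009 -0.0364]
trans [-0.043  0.336  0.443] dr [ 0.      0.0009 -0.0683]
trans [-0.038  0.399  0.444] dr [-0.      0.0009 -0.1001]
trans [-0.028  0.462  0.443] dr [-1.000e-04  9.000e-04 -1.319e-01]
trans [-0.011  0.524  0.443] dr [-1.000e-04  9.000e-04 -1.638e-01]
trans [0.012 0.583 0.443] dr [-0.0002  0.0009 -0.1956]
```

>>> {"api": "arm_command", "payload": {
  "translation": [
    [0, 0, 0.15],
    [0, 0, 0.3],
    [0, 0, 0.44],
    [-0.01, 0.08, 0.44],
    [-0.02, 0.15, 0.44],
    [-0.03, 0.21, 0.44],
    [-0.04, 0.24, 0.44],
    [-0.04, 0.27, 0.44]
  ],
  "dr": [
    [0, 0, 0.02],
    [0, 0, 0.02],
    [0, 0, 0.02],
    [0, 0, 0.02],
    [0, 0, 0.01],
    [0, 0, 0],
    [0, 0, -0.02],
    [0, 0, -0.036]
  ],
  "jaw": [-1, -1, -1, -1, -1, -1, -1, -1]
}}

```text
time: 14.9
tool_pos: [0.5172, 0.1647, 0.0534]
eef_rot: [0.989, 0.148, -0.0, 0.0]
ft_force: [-0.9, -0.1, 0.2]
grip_width: -0.001
gripper_force: 0.4
```

```bash
python3 - <<'E'
from h import *
s=bot.sense();print(S(s['tool_pos'][:2]),s['ft_force'])
for th,d in [(1.,15),(.85,15),(.7,15),(.55,15),(.4,15),(.25,15),(.1,15),(0,15),(0,12)]:
    go((-4-75*np.sin(th)-d*np.cos(th))/1e3,(135-75*np.cos(th)+d*np.sin(th))/1e3,.051,90-np.degrees(th),s)
E
```

```text
[-0.07609299  0.11434356] [-0.86551658 -0.06560732  0.20879412]
trans [-0.022  0.057  0.02 ] dr [-0.      0.0003 -0.0259]
trans [-0.026  0.152  0.02 ] dr [-0.0001  0.0003 -0.0736]
trans [-0.015  0.247  0.02 ] dr [-1.000e-04  3.000e-04 -1.214e-01]
trans [0.009 0.339 0.02 ] dr [-1.000e-04  3.000e-04 -1.691e-01]
trans [0.047 0.427 0.02 ] dr [-1.000e-04  3.000e-04 -2.169e-01]
trans [0.098 0.508 0.02 ] dr [-1.000e-04  2.000e-04 -2.646e-01]
trans [0.16  0.581 0.02 ] dr [-2.000e-04  2.000e-04 -3.124e-01]
trans [0.207 0.623 0.019] dr [-2.000e-04  2.000e-04 -3.442e-01]
trans [0.229 0.635 0.019] dr [-2.000e-04  2.000e-04 -3.442e-01]
```

>>> {"api": "arm_command", "payload": {
  "translation": [
    [-0.022, 0.06, 0.01],
    [-0.026, 0.11, 0.01],
    [-0.026, 0.15, 0.01],
    [-0.02, 0.2, 0.01],
    [-0.015, 0.25, 0.01],
    [-0.005, 0.295, 0.01],
    [0.009, 0.34, 0.01],
    [0.027, 0.384, 0.01]
  ],
  "dr": [
    [0, 0, -0.026],
    [0, 0, -0.05],
    [0, 0, -0.074],
    [0, 0, -0.098],
    [0, 0, -0.121],
    [0, 0, -0.145],
    [0, 0, -0.169],
    [0, 0, -0.193]
  ],
  "jaw": [-1, -1, -1, -1, -1, -1, -1, -1]
}}

```text
time: 15.7
tool_pos: [0.5338, 0.1216, 0.0523]
eef_rot: [0.899, 0.437, -0.0, -0.0]
ft_force: [-0.2, 0.8, 0.2]
grip_width: 0.002
gripper_force: 0.4
```

```bash
python3 - <<'E'
from h import *
s=bot.sense();print(S(s['tool_pos'][:2]),s['ft_force'])
for th,d in [(.4,15),(.3,15),(.2,15),(.1,15),(0,15),(0,10)]:
    go((-4-75*np.sin(th)-d*np.cos(th))/1e3,(135-75*np.cos(th)+d*np.sin(th))/1e3,.051,90-np.degrees(th),s)
E
```

```text
[-0.0515494   0.07528357] [-0.17455122  0.83031402  0.15368473]
trans [-0.009  0.047  0.011] dr [-0.0001  0.0001 -0.0236]
trans [-0.014  0.111  0.011] dr [-0.0001  0.0001 -0.0554]
trans [-0.012  0.174  0.011] dr [-0.0001  0.0001 -0.0873]
trans [-0.004  0.237  0.011] dr [-1.000e-04  1.000e-04 -1.191e-01]
trans [0.011 0.299 0.011] dr [-1.000e-04  1.000e-04 -1.509e-01]
trans [0.03  0.337 0.011] dr [-1.000e-04  1.000e-04 -1.509e-01]
```

>>> {"api": "arm_command", "payload": {
  "translation": [
    [-0.009, 0.05, 0.01],
    [-0.014, 0.11, 0.01],
    [-0.012, 0.17, 0.01],
    [-0.004, 0.235, 0.01],
    [0.004, 0.27, 0.01],
    [0.011, 0.295, 0.01],
    [0.013, 0.31, 0.01],
    [0.016, 0.315, 0.01]
  ],
  "dr": [
    [0, 0, -0.024],
    [0, 0, -0.055],
    [0, 0, -0.087],
    [0, 0, -0.119],
    [0, 0, -0.135],
    [0, 0, -0.151],
    [0, 0, -0.151],
    [0, 0, -0.151]
  ],
  "jaw": [-1, -1, -1, -1, -1, -1, -1, -1]
}}

```text
time: 16.5
tool_pos: [0.5577, 0.1015, 0.0501]
eef_rot: [0.772, 0.635, -0.006, -0.006]
ft_force: [-38.0, 7.2, 28.1]
grip_width: -0.0
gripper_force: 20.0
```

```bash
python3 - <<'E'
from h import *
s=bot.sense();print(S(s['tool_pos'][:2]),s['ft_force'])
go(-.004-.010,.06,.051,90,s)
E
```

```text
[-0.02429244  0.06008433] [-37.97579638   7.21482841  28.11710008]
trans [-0.001  0.086 -0.009] dr [-0.005   0.0004 -0.0006]
```

The arm is on its stop. I back off, rise and check.

>>> {"api": "arm_command", "payload": {
  "translation": [
    [0, -0.06, 0],
    [0, -0.15, 0],
    [0, -0.25, 0],
    [0, -0.3, -0.2],
    [0, -0.3, -0.5],
    [0, -0.4, -0.8],
    [0, -0.6, -1],
    [0, -0.6, -1]
  ],
  "dr": [
    [0, 0, 0],
    [0, 0, 0],
    [0, 0, 0],
    [0, 0, 0],
    [0, 0, 0],
    [0, 0, 0],
    [0, 0, 0],
    [0, 0, 0]
  ],
  "jaw": [-1, -1, -1, -1, -1, -1, -1, -1]
}}

```text
time: 17.3
tool_pos: [0.4949, 0.1148, 0.1756]
eef_rot: [0.773, 0.635, 0.003, 0.002]
ft_force: [0.7, -0.6, 0.1]
grip_width: 0.0
gripper_force: 0.0
```

```bash
python3 - <<'E'
from h import *
s=bot.sense();print(S(s['tool_pos'][:2]),s['tool_pos'],s['ft_force'])
a=bot.grab_frame('scene')[170:310,230:430];b=bot.grab_frame('wrist');np.save('b.npy',b)
b=cv2.resize(b,(560,350));a=cv2.resize(a,(350,245),interpolation=cv2.INTER_CUBIC)
o=np.zeros((600,560,3),np.uint8);o[:350]=b;o[350:595,:350]=a
cv2.imwrite('pics/w7.png',o[:,:,::-1])
c=cam('wrist',s)
for n,p in dict(corner=(.115,.145,.03),seatNR=(.027,.017,.03),seatFR=(.115,.017,.03),seatNL=(.027,.145,.03),post=(-.004,.06,.06)).items():
    print(n,(proj(c,[*W(p[:2]),p[2]])*.875).round())
E
```

```text
[-0.08849808  0.06116151] [0.49488372 0.11481003 0.17556922] [ 0.6661526  -0.59717552  0.07521168]
corner [498.  80.]
seatNR [389. 205.]
seatFR [470. 205.]
seatNL [405.  81.]
post [373. 177.]
```

View pics/w7.png

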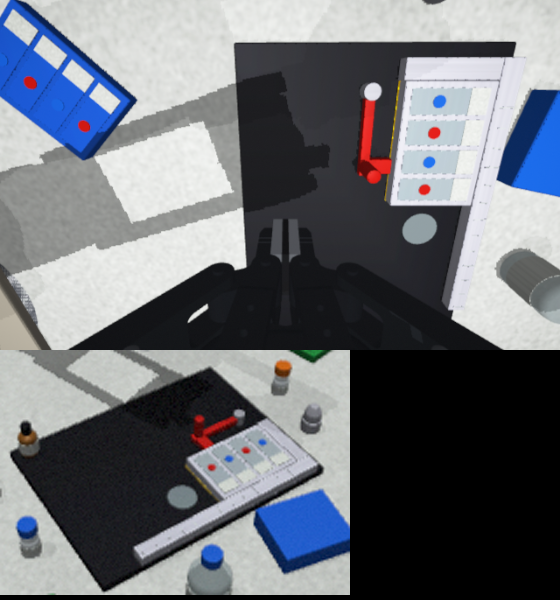

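The wrist view shows the carrier flush in the corner: near right corner at (389,205), as projected. The clip is closed, its post at (373,177), also as projected. All the bystanders I can see are standing where they were.

```bash
python3 -c "
from station import bot
print(bot.close_job())"
```

```text
the job is handed in; nothing more can be done
None
```

The aluminium carrier is seated against both fences and the red clip arm is pushed closed against its stop; the job was handed in after about 17 s of robot time, and no result came back with the hand-in.

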